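# Load the tea tray and hold it over the sink

## Robot

A 6-joint arm with a two-finger parallel gripper is mounted at the origin on a cart in front of the work surface, level with it; the furniture and walls round the work are solid. World frame = base frame: x ahead of the robot, y to its left, z up, the work surface at z = 0. Lengths are in m, angles in rad, forces in N, time in s.
With the tool pointing down it reaches from about 0.375 to 0.9 m from the base axis. Payload 3.1 kg.
Tool frame: the origin (TCP) lies at the very end of the fingers, on their centre line; the grasp point (between the pads) lies 19 mm behind it (robot.tcp_to_grasp is the distance from the TCP to the grasp point, in m); z points along the fingers, y is the line along which they close (so a half turn about z gives the same grasp; the last joint's range is limited). The gripper opens to 85 mm and grips with 20 to 120 N. Pads are 22 mm wide; open, the fingers measure 114 mm over their backs; the gripper's body (76 mm by 85 mm) begins 54 mm behind the grasp point. The pads swing forward as they close: fully open they stand 13 mm farther back than shut.
Start: joints at [1.095, 0.527, 1.433, -0, 1.181, -0.178], TCP at [0.183, 0.597, 0.231] pointing down, gripper open.
Joint ranges: [-3.08, 3.08], [-0.75, 2.2], [0.22, 2.44], [-1.43, 4.57], [0, 2.65], [-2.85, 2.85]. Speed limits (rad/s): [2.79, 2.79, 3.14, 3.14, 3.14, 3.14].

## Interface

Orientations are given as a 3x3 rotation matrix whose columns are the frame's x, y, z axes.
In Python, from plant import robot gives the robot as it stands. The module is installed in compiled form; this text tells all that it offers.
- The arm moves only by the shell command python3 -m crank 'ROWS' [FORCE]. ROWS is text: rows parted by semicolons, each of 7 numbers parted by spaces: the turn, a rotation vector about the tool's x, y, z in degrees, then the shift along the tool's x, y, z in cm, then the finger opening in cm, from 0 to 8.54. In form: rx ry rz dx dy dz fingers; .... A call has 1 to 20 rows; each row is the pose to reach, as a shift and turn from the pose commanded when the call began, along the tool's axes at that moment; what a row does not reach only later rows make up. A row lasts 1/8 s, in which the tool goes at most 62.5 mm and 10.7 degrees, less where a joint would pass 70% of its speed; a pose out of reach is approached as far as the arm can. A call with a gripper value outside its range is refused whole. The fingers move at their own pace and stop on an object; FORCE is the grip in N (left out, the last holds). Time passes only in rows, so rows that repeat a pose let the fingers close. It gives the time, the measured TCP pose, the force, the opening and the grip force at its end, in the units of the state.
- robot.read_state(): the state, without advancing time (a new reading comes with each control period).
- robot.get_image(name): name is "side" or "top"; returns the picture (480x640x3 uint8, blue, green, red); there is no depth.
- robot.calibration(name): a dict with "vertical_fov" (degrees; the focal length in pixels is half the picture's height over the tangent of half this angle, whatever the lens; pixels are square), "cx", "cy" (the principal point, pixels), "T" (4x4, takes a point from camera to world coordinates). Camera axes: x right, y down, z forward; pixel columns grow to the right and rows downward; lengths in m; the calibration is good to about 2 mm. A picture is of the moment at which its call begins. calibration takes no time and is no camera call.
- robot.sign_off(): hands the job in; it is judged then, once.
Trained networks look in the newest picture that a camera, given by its name, has taken for a name from the list of things; names that differ only in an ending like _2 or _b are one class to them, and where a whole thing is asked for, a point or a joint stands for the part that bears it (a point fixed in the world has none). Each returns a list of dicts, best first, with "p" (0 to 1); they miss things now and then, are a little off and sometimes report something else, mostly with a low value. They report only what shows in the picture. A call takes as long as a camera call. They do not tell look-alikes from the thing itself.
- robot.boxes_of(camera, thing): "rect" ([left, top, width, height] in pixels, round what is visible of it).
The state is a dict: "t": time; "qpos": joint angles; "dq": joint speeds; "effort": joint torques, N m; "tcp_pos": TCP position; "ee_rot": TCP orientation; "force": force on the tool from outside, world axes, zero at the start; "ft_torque": the same for the moment, N m; "width": finger opening in m; "finger_force": force on a finger pad.
Only numpy, scipy, OpenCV 4.12 (cv2) and the standard library are available. Lean on these libraries where they do the work, as an engineer would, in place of code of your own. Each camera call takes 0.05 s, during which the arm holds its last target. There are 200 camera calls.

## Task

I want to wipe the worktop under the wooden tea tray: lay the teaspoon in the tray's long trough and the wooden clothes peg in its short box, each flat on the bottom. Then lift the tray by the upright grip in its middle and carry it without tipping, the loose steel tea ball staying in its shallow dish and never being touched by the gripper, and finish while still holding the tray level, well clear of everything (about a hand's breadth up), its middle over the front half of the sink. Leave the fork, the spice jar and the mug alone.

Things in the scene. Friction and masses are not known exactly. Their poses are not given: they have to be found in the camera images.
- tea_tray: Loose pale wooden tea tray, 200 (x) x 206 (y) mm, 62 high, 0.4 kg; origin: centre of its underside, z up. Board 8 mm thick. Grip in the middle: a solid upright plate, 90 mm long along x, 16 mm thick along y, its top 62 mm above the underside, to be pinched across y from above. Compartment walls 5 mm thick, tops 21.5 mm above the underside. Steel dish at the -y side, +x end.
- grip (a point): Middle of the top edge of the tray's grip plate, 62 mm above the tray's underside.
- trough (a point): Centre of the floor (top of the 8 mm board) of the long trough on the tray's +y side, inside 176 mm along the tray's x and 56 mm across, walls 13.5 mm high. For the teaspoon.
- short_box (a point): Centre of the floor of the short box on the tray's -y side, -x end, inside 100 mm along the tray's x and 56 mm across, walls 13.5 mm high. For the peg.
- dish (a point): Centre of the floor of the round steel dish, inside diameter about 59 mm, its rim only 3 mm above its floor; the floor is 10.5 mm above the tray's underside.
- tea_ball: Perforated steel tea ball, 38 mm in diameter, about 40 g, lying loose in the dish, free to roll in it; it rolls over the rim at about 30 degrees of tilt. Origin at its centre (its axes turn as it rolls).
- teaspoon: Steel teaspoon lying on the worktop, 134 mm long along its x, 27 mm wide at the bowl, 12 mm high, 20 g. Origin below its middle, at the level of its lowest point. It can be pinched across y at its origin, fingertips just above the worktop.
- peg: Wooden clothes peg lying on the worktop, 72 mm long along its y, 15 mm wide, 12 mm high, 15 g. Origin at the centre of its underside. May be pinched across x at its origin.
- fork: Bystander: steel fork, 198 mm long along its x, 27 mm wide, on the worktop to the left. Origin under its centre.
- spice_jar: Bystander: spice jar, 46 mm in diameter, 108 mm tall, at the back of the worktop. Origin at the centre of its underside.
- mug: Bystander: mug, 78 x 113 x 89 mm, at the back of the worktop. Origin at the centre of its underside.
- sink_front (a point): Fixed point in the middle of the front half of the sink opening, at the level of the worktop (z = 0). The opening is about 0.4 m (y) by 0.35 m (x); the tap stands at its back.
There are look-alikes about, which are no part of the job. There is more than one size of the tea_ball; the one meant has the size given above.

How it is judged:
On the way, in this order (a step that is already met when the one before it is completed fails the run):
1. Teaspoon let go in the trough and peg let go in the short box, the tray still standing on the worktop (x of teaspoon in the frame of trough between -0.03 and 0.03 m and y of teaspoon in the frame of trough between -0.024 and 0.024 m and z of teaspoon in the frame of trough between -0.006 and 0.007 m and x of peg in the frame of short_box between -0.025 and 0.025 m and y of peg in the frame of short_box between -0.024 and 0.024 m and z of peg in the frame of short_box between -0.006 and 0.007 m and contact force between each of teaspoon, peg and the fingers below 0.1 N and height (world z) of tea_tray below 0.01 m), for 0.2 s.
2. The loaded tray lifted by its upright grip, ball in the dish (height (world z) of tea_tray above 0.04 m and contact force between tea_tray and the fingers above 1 N and distance between tea_ball and dish below 0.03 m and horizontal distance between the grasp point and grip below 0.05 m), for 0.2 s.
At the end, for the whole second after the job is handed in: The gripper holds the tray by its upright grip, 50 to 300 mm above the worktop, still, within 7 degrees of level, its middle over the front half of the sink (x 0.48 to 0.70, y 0.15 to 0.55); ball in its dish, teaspoon flat in the trough, peg flat in the short box (x of teaspoon in the frame of trough between -0.03 and 0.03 m and y of teaspoon in the frame of trough between -0.024 and 0.024 m and z of teaspoon in the frame of trough between -0.006 and 0.007 m and x of peg in the frame of short_box between -0.025 and 0.025 m and y of peg in the frame of short_box between -0.024 and 0.024 m and z of peg in the frame of short_box between -0.006 and 0.007 m and distance between tea_ball and dish below 0.03 m and height (world z) of tea_tray between 0.05 and 0.3 m and world x of tea_tray between 0.48 and 0.7 m and world y of tea_tray between 0.15 and 0.55 m and angle between tea_tray's own z axis and vertical below 0.12 rad and linear speed of tea_tray below 0.03 m/s and contact force between tea_tray and the fingers above 1 N and horizontal distance between the grasp point and grip below 0.05 m); the arm keeps its last pose, push and grip.
It fails at once if the tea ball leaves its dish (distance between tea_ball and dish above 0.04 m).
It fails at once if the gripper touches the tea ball (contact force between tea_ball and the fingers above 0.3 N).
It fails at once if the tray is tipped by more than 20 degrees (angle between tea_tray's own z axis and vertical above 0.35 rad).
It fails at once if fork, spice jar or mug moved by more than 30 mm (distance of any of fork, spice_jar, mug from where it was at the start of the episode above 0.03 m).
It also fails if it takes over 72 s, if anything falls off the work surface, if the arm or the gripper's body presses on something with over 40 N, if the wrist force passes 120 N, or if a joint passes its speed limit or range.

## Working session

There is one attempt and no reset: what is moved stays moved. The work goes in short steps, Python scripts to look and compute and a shell command to move; the robot and the scene stay as the last step left them, time stands still between calls to the robot, and variables do not carry over. Pictures are saved under pics/ and viewed, at most 10 in all, crops included, and the job is handed in when it is done.

```bash
mkdir -p pics
cat > h.py <<'E'
import numpy as np, cv2
from plant import robot
def cal(n):
    c=robot.calibration(n); return 240/np.tan(np.radians(c["vertical_fov"])/2),c["cx"],c["cy"],np.array(c["T"])
def w(n,u,v,z=0.):
    f,cx,cy,T=cal(n); d=T[:3,:3]@np.array([(u-cx)/f,(v-cy)/f,1]); o=T[:3,3]
    return o+d*(z-o[2])/d[2]
def px(n,p):
    f,cx,cy,T=cal(n); q=T[:3,:3].T@(np.array(p)-T[:3,3]); return np.array([cx+f*q[0]/q[2],cy+f*q[1]/q[2]])
def plan(pos,yaw=None):
    """tool-frame shift in cm from the present pose to pos"""
    s=robot.read_state(); R=np.array(s["ee_rot"]); return (R.T@(np.array(pos)-np.array(s["tcp_pos"]))*100).round(2)
E
python3 - <<'E'
from h import *
np.set_printoptions(precision=3,suppress=True)
s=robot.read_state(); print(s["t"],s["tcp_pos"],s["ee_rot"],robot.tcp_to_grasp)
for n in("top","side"):
    cv2.imwrite(f"pics/{n}0.png",robot.get_image(n)); print(n,cal(n))
    for t in("tea_tray","tea_ball","teaspoon","peg","fork","spice_jar","mug"):
        print(t,[(np.round(b["rect"]).astype(int).tolist(),round(b["p"],2)) for b in robot.boxes_of(n,t)][:5])
E
```

```text
0.0 [0.183 0.597 0.23 ] [[-0.956  0.293 -0.001]
 [ 0.293  0.956 -0.002]
 [ 0.    -0.002 -1.   ]] 0.0187
top (np.float64(450.18185092434175), 318.64902453494335, 236.93993035475634, array([[ 0.015, -0.998,  0.069,  0.491],
       [-1.   , -0.015,  0.   ,  0.164],
       [ 0.001, -0.069, -0.998,  1.189],
       [ 0.   ,  0.   ,  0.   ,  1.   ]]))
tea_tray []
tea_ball [([458, 203, 18, 19], 0.82), ([418, 223, 13, 16], 0.76)]
teaspoon [([221, 298, 52, 14], 0.78)]
peg [([293, 304, 27, 8], 0.65)]
fork [([135, 299, 70, 11], 0.88)]
spice_jar [([387, 157, 27, 23], 0.61)]
mug [([426, 147, 49, 37], 0.89), ([359, 209, 80, 81], 0.23)]
side (np.float64(576.827263460466), 317.02412629874124, 249.85581581215376, array([[ 0.999,  0.012, -0.032,  0.629],
       [ 0.033, -0.597,  0.802, -0.909],
       [-0.01 , -0.802, -0.597,  0.898],
       [ 0.   ,  0.   ,  0.   ,  1.   ]]))
tea_tray [([236, 308, 104, 76], 0.64)]
tea_ball [([329, 386, 24, 32], 0.74), ([308, 349, 21, 20], 0.71), ([286, 388, 13, 17], 0.62)]
teaspoon [([246, 220, 9, 30], 0.5)]
peg [([230, 264, 11, 17], 0.51)]
fork [([256, 177, 6, 34], 0.51)]
spice_jar [([376, 301, 25, 51], 0.81), ([256, 174, 6, 40], 0.57)]
mug [([382, 343, 42, 59], 0.62)]
```

View pics/top0.png

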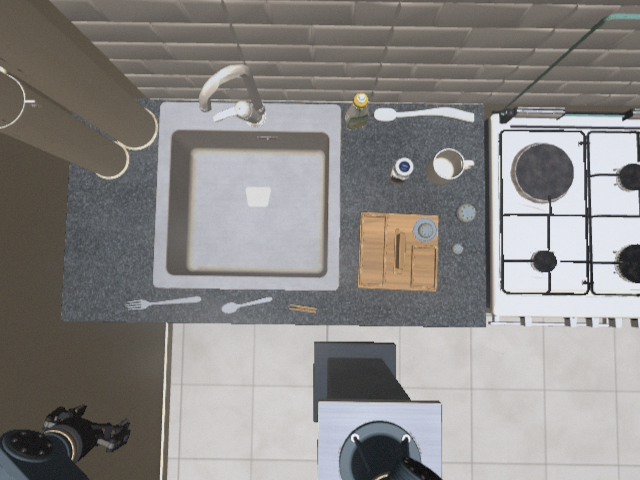

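View pics/side0.png

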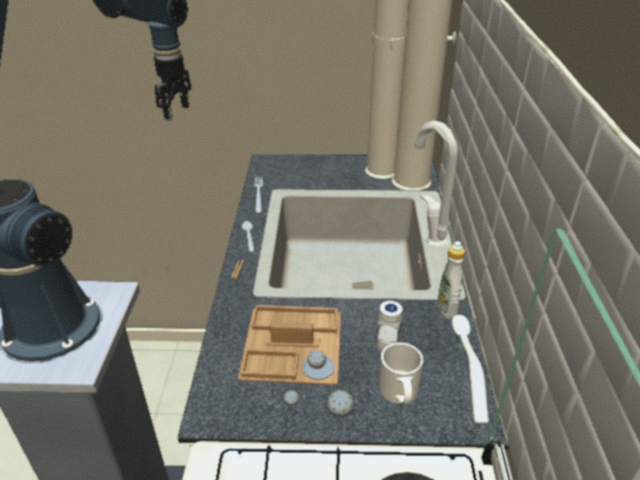

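The top view shows the tray at about (399,252) with its dish at upper right (425,230), the teaspoon at (247,305), the peg at (303,309) and the fork at (163,301). There are three balls: in the dish (425,230), a larger one on the worktop (467,213) and a smaller one (458,249). The one in the dish is the one meant. I'll confirm that and the outlines in enlarged crops.

Run:
```python
from h import *
np.set_printoptions(precision=3,suppress=True)
im=cv2.imread("pics/top0.png")
a=cv2.resize(im[200:300,350:480],None,fx=6,fy=6,interpolation=cv2.INTER_CUBIC)
b=cv2.resize(im[290:325,210:330],None,fx=6.5,fy=6.5,interpolation=cv2.INTER_CUBIC)
cv2.imwrite("pics/a.png",a);cv2.imwrite("pics/b.png",b)
# segmentation of spoon and peg
roi=im.astype(int); hsv=cv2.cvtColor(im,cv2.COLOR_BGR2HSV)
def seg(mask,x0,x1,y0,y1,z,name):
    m=np.zeros(mask.shape,np.uint8); m[y0:y1,x0:x1]=mask[y0:y1,x0:x1]
    n,l,st,c=cv2.connectedComponentsWithStats(m); k=1+np.argmax(st[1:,4])
    ys,xs=np.where(l==k); P=np.array([w("top",u,v,z)[:2] for u,v in zip(xs,ys)])
    (cx,cy),sz,ang=cv2.minAreaRect((P*1000).astype(np.float32)); print(name,st[k],"rect mm",cx,cy,sz,ang,"mean",P.mean(0))
    e=np.linalg.eigh(np.cov(P.T))[1][:,1]; print("  axis",np.degrees(np.arctan2(e[1],e[0])))
seg((im.min(2)>125).astype(np.uint8),215,280,292,318,.006,"spoon")
seg(((hsv[...,1]>90)&(hsv[...,2]>100)).astype(np.uint8),285,325,298,318,.012,"peg")
seg(((hsv[...,1]>60)&(hsv[...,2]>80)).astype(np.uint8),350,450,205,300,.015,"tray")
for t,u,v in(("dishball",425,230),("big",467,213),("small",458,249)): print(t,w("top",u,v,.03))
print("mm/px",1000*np.linalg.norm(w("top",400,250,0)-w("top",401,250,0)))
```

```text
spoon [221 297  52  17 315] rect mm 391.61517333984375 349.0479431152344 (29.247941970825195, 135.21640014648438) 8.333444595336914 mean [0.393 0.361]
  axis 103.25214497999929
peg [306 309   3   2   5] rect mm 383.5308532714844 191.62939453125 (2.569594621658325, 5.188633441925049) 0.8784254789352417 mean [0.383 0.192]
  axis 90.83416445911615Traceback (most recent call last):
  File "<stdin>", line 17, in <module>
  File "<stdin>", line 12, in seg
  File "h.py", line 6, in w
    f,cx,cy,T=cal(n); d=T[:3,:3]@np.array([(u-cx)/f,(v-cy)/f,1]); o=T[:3,3]
              ~~~^^^
  File "h.py", line 4, in cal
    c=robot.calibration(n); return 240/np.tan(np.radians(c["vertical_fov"])/2),c["cx"],c["cy"],np.array(c["T"])
ValueError: time passes only in moves, steps and waits
```

View pics/a.png

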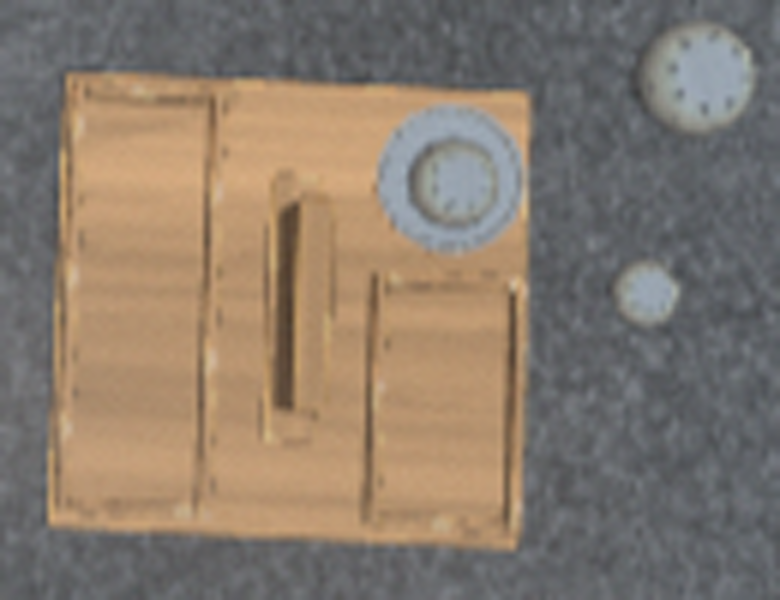

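View pics/b.png

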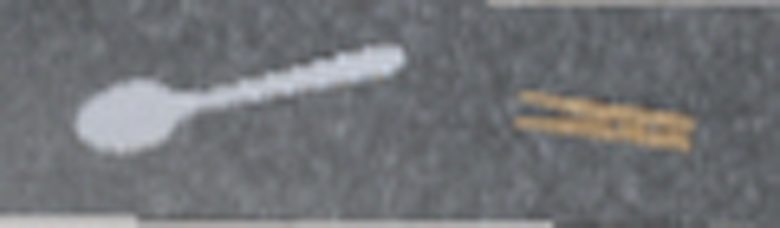

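The crop shows the dish ball at about 86/6 px, or 37 mm. The big one is about 50 mm and the small one about 28 mm, so the ball in the dish is the right one. The spoon's bowl points to the left (+y), and the peg runs from (289,307) to (316,310).

```bash
cat > h.py <<'E'
import numpy as np, cv2, os, pickle
from plant import robot
np.set_printoptions(precision=4,suppress=True)
if os.path.exists("cal.pkl"): C=pickle.load(open("cal.pkl","rb"))
else:
    C={n:robot.calibration(n) for n in("top","side")}; pickle.dump(C,open("cal.pkl","wb"))
def cal(n):
    c=C[n]; return 240/np.tan(np.radians(c["vertical_fov"])/2),c["cx"],c["cy"],np.array(c["T"])
def w(n,u,v,z=0.):
    f,cx,cy,T=cal(n); d=T[:3,:3]@np.array([(u-cx)/f,(v-cy)/f,1]); o=T[:3,3]
    return o+d*(z-o[2])/d[2]
def px(n,p):
    f,cx,cy,T=cal(n); q=T[:3,:3].T@(np.array(p)-T[:3,3]); return np.array([cx+f*q[0]/q[2],cy+f*q[1]/q[2]])
def plan(pos,yaw):
    "turn about tool z (deg) so that the tool's x axis lies at world yaw, and shift in cm, from the present pose"
    s=robot.read_state(); R=np.array(s["ee_rot"]); cur=np.degrees(np.arctan2(R[1,0],R[0,0]))
    rz=-((yaw-cur+90)%180-90)   # tool z down
    print("t",round(s["t"],2),"tcp",s["tcp_pos"],"yaw",cur.round(2),"w",s["width"],"-> rz",rz.round(2),"shift",(R.T@(np.array(pos)-np.array(s["tcp_pos"]))*100).round(2),"q6",s["qpos"][5])
E
python3 - <<'E'
from h import *
A=lambda x,y:(350+x/6,200+y/6); B=lambda x,y:(210+x/6.5,290+y/6.5)
for n,p,z in(("TL",A(66,73),.0215),("TR",A(530,93),.008),("BR",A(517,549),.0215),("BL",A(52,524),.0215),
 ("grip top fr",A(313,195),.062),("grip top near",A(310,410),.062),("dish",A(451,179),.012),("ball",A(453,182),.03),
 ("bowl",B(75,117),.005),("handle",B(405,58),.003),("peg+y",B(517,110),.008),("peg-y",B(692,132),.008)):
    print(n,np.round(p,1),w("top",*p,z))
im=cv2.imread("pics/side0.png")
v=lambda n,x0,y0,x1,y1,k:cv2.imwrite(f"pics/{n}.png",cv2.resize(im[y0:y1,x0:x1],None,fx=k,fy=k,interpolation=cv2.INTER_CUBIC))
v("s",210,210,350,390,3.3)
for n,p in(("spoon bowl",w("top",*B(75,117),.005)),("handle",w("top",*B(405,58),.003)),("TL",w("top",*A(66,73),.0215)),("BR",w("top",*A(517,549),.0215)),("BL",w("top",*A(52,524),.0215)),("peg+",w("top",*B(517,110),.008)),("peg-",w("top",*B(692,132),.008))):
    q=px("side",p);print(n,q,(q-[210,210])*3.3)
E
```

```text
TL [361.  212.2] [0.6383 0.0548 0.0215]
TR [438.3 215.5] [ 0.6344 -0.1506  0.008 ]
BR [436.2 291.5] [ 0.4355 -0.1408  0.0215]
BL [358.7 287.3] [0.4431 0.0591 0.0215]
grip top fr [402.2 232.5] [ 0.5835 -0.0452  0.062 ]
grip top near [401.7 268.3] [ 0.4937 -0.0442  0.062 ]
dish [425.2 229.8] [ 0.5955 -0.1149  0.012 ]
ball [425.5 230.3] [ 0.5926 -0.1115  0.03  ]
bowl [221.5 308. ] [0.3834 0.4147 0.005 ]
handle [272.3 298.9] [0.4087 0.2831 0.003 ]
peg+y [289.5 306.9] [0.3891 0.2373 0.008 ]
peg-y [316.5 310.3] [0.3815 0.1671 0.008 ]
spoon bowl [247.2077 222.3511] [122.7853  40.7586]
handle [250.4324 251.4128] [133.427  136.6623]
TL [338.8573 306.8711] [425.2289 319.6745]
BR [236.3967 371.9494] [ 87.109  534.4329]
BL [252.5329 304.3036] [140.3586 311.2019]
peg+ [240.2764 260.5833] [ 99.912  166.9251]
peg- [233.1188 278.2015] [ 76.2921 225.065 ]
```

View pics/s.png

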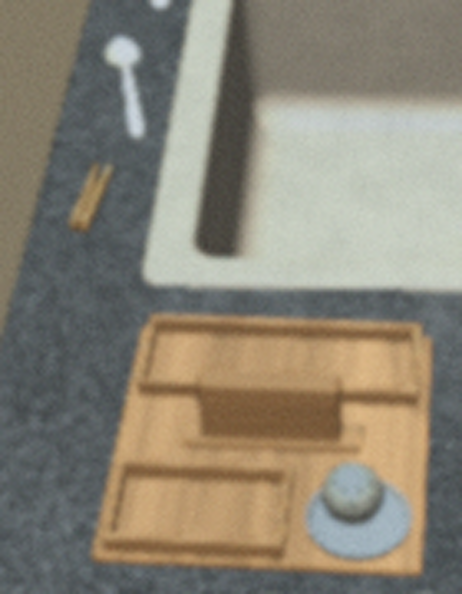

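The side view agrees with the positions from the top view: spoon, peg and tray corners all match to about 1 px. Computing the first move.

Run:
```python
from h import *
plan([.396,.349,.08],100.9)
```

```text
t 0.8 tcp [0.1833 0.5975 0.2314] yaw 162.94 w 0.08518429740127914 -> rz 62.04 shift [-27.62 -17.52  15.13] q6 -0.1785148059326849
```

```bash
python3 -m crank '0 0 8 -3.5 -2.2 1.9 3; 0 0 16 -7 -4.4 3.8 3; 0 0 24 -10.5 -6.6 5.7 3; 0 0 32 -14 -8.8 7.6 3; 0 0 40 -17.5 -11 9.5 3; 0 0 48 -21 -13.2 11.4 3; 0 0 55 -24.5 -15.4 13.3 3; 0 0 62 -27.6 -17.5 15.1 3; 0 0 62 -27.6 -17.5 15.1 3; 0 0 62 -27.6 -17.5 15.1 3; 0 0 62 -27.6 -17.5 15.1 3' 25
python3 - <<'E'
from h import *
plan([.396,.349,.003],100.9)
for n in("top","side"): cv2.imwrite(f"pics/{n}1.png",robot.get_image(n))
a=cv2.imread("pics/top1.png")[270:330,190:330];b=cv2.imread("pics/side1.png")[180:290,200:330]
a=cv2.resize(a,None,fx=5,fy=5,interpolation=2);b=cv2.resize(b,None,fx=2.6,fy=2.6,interpolation=2)
c=np.zeros((a.shape[0]+b.shape[0],700,3),np.uint8);c[:300]=a;c[300:,:b.shape[1]]=b;cv2.imwrite("pics/c1.png",c)
E
```

```text
t: 2.17
tcp_pos: [0.3955, 0.3502, 0.0809]
ee_rot: [[-0.192, 0.981, 0.001], [0.981, 0.192, 0.001], [0.0, 0.001, -1.0]]
force: [-0.5, 0.3, -0.2]
width: 0.0303
finger_force: 0.0
t 2.17 tcp [0.3955 0.3502 0.0809] yaw 101.05 w 0.030277327637108623 -> rz 0.15 shift [-0.13  0.02  7.79] q6 0.31992594622032977
```

View pics/c1.png

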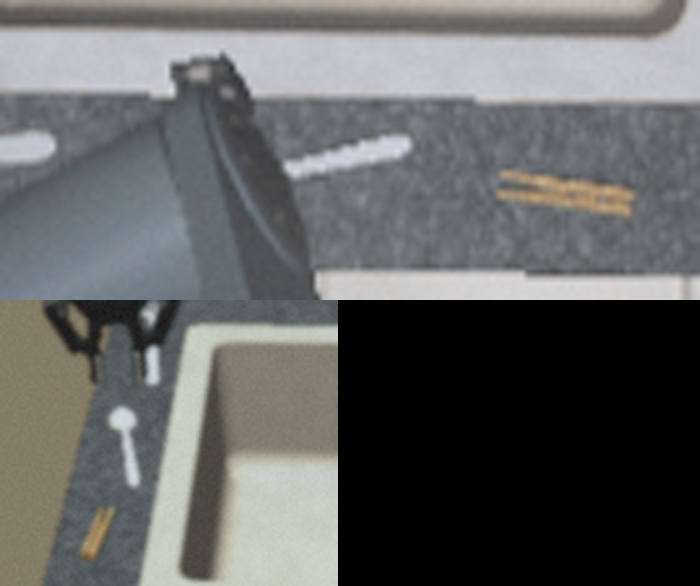

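The gripper is above the spoon's middle with its fingers straddling the handle, clear of the sink rim. I'll descend and close.

```bash
python3 -m crank '0 0 0 -0.1 0 3 3; 0 0 0 -0.1 0 5.5 3; 0 0 0 -0.1 0 7 3; 0 0 0 -0.1 0 7.7 3; 0 0 0 -0.1 0 7.7 3; 0 0 0 -0.1 0 7.7 0; 0 0 0 -0.1 0 7.7 0; 0 0 0 -0.1 0 7.7 0; 0 0 0 -0.1 0 7.7 0; 0 0 0 -0.1 0 7.7 0; 0 0 0 -0.1 0 7.7 0' 25
```

```text
t: 3.65
tcp_pos: [0.3964, 0.3484, 0.0038]
ee_rot: [[-0.19, 0.982, 0.001], [0.982, 0.19, 0.0], [0.0, 0.001, -1.0]]
force: [-1.0, 0.3, 6.2]
width: 0.0189
finger_force: 24.7
```

The width stopped at 18.9 mm, more than the handle should measure, so I'll look.

Run:
```python
from h import *
s=robot.read_state();print(s["width"],s["finger_force"],s["force"],s["ft_torque"])
b=robot.get_image("side")[200:270,220:290]
cv2.imwrite("pics/c2.png",cv2.resize(b,None,fx=8,fy=8,interpolation=2))
```

```text
0.01885343705262343 24.742376530193724 [-0.9621  0.2921  6.1566] [-0.023   0.0192 -0.0617]
```

View pics/c2.png

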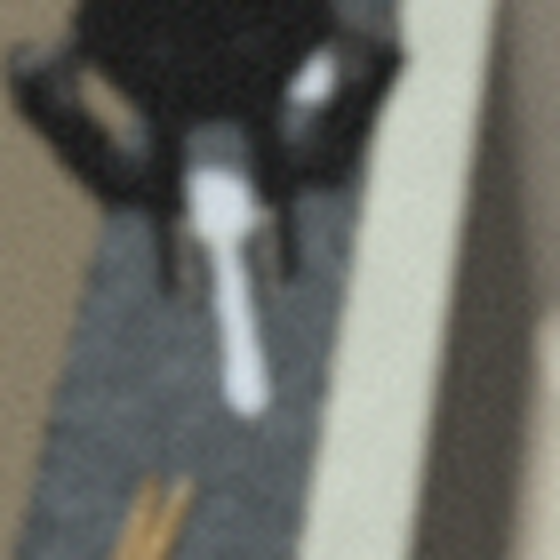

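The pads are at the neck with a gap around the handle and 6 N pushing up, so the fingertips probably jammed on the worktop as they swung forward. I'll open a little, rise 3 mm and close again.

```bash
python3 -m crank '0 0 0 0 0 -0.3 3; 0 0 0 0 0 -0.3 3; 0 0 0 0 0 -0.3 0; 0 0 0 0 0 -0.3 0; 0 0 0 0 0 -0.3 0; 0 0 0 0 0 -0.3 0; 0 0 0 0 0 -0.3 0' 25
```

```text
t: 4.58
tcp_pos: [0.396, 0.348, 0.0073]
ee_rot: [[-0.19, 0.982, 0.0], [0.982, 0.19, -0.0], [-0.0, 0.0, -1.0]]
force: [-1.1, -2.6, 9.8]
width: 0.0142
finger_force: 21.1
```

The force pattern (pushed toward the handle and up) suggests the spoon's effective body is that wide at the neck, so the first low grasp was probably sound. I'll go back down, grip and lift.

```bash
python3 -m crank '0 0 0 0 0 0 3; 0 0 0 0 0 0 3; 0 0 0 0 0 0.45 3; 0 0 0 0 0 0.45 3; 0 0 0 0 0 0.45 0; 0 0 0 0 0 0.45 0; 0 0 0 0 0 0.45 0; 0 0 0 0 0 0.45 0; 0 0 0 0 0 -1 0; 0 0 0 0 0 -3 0; 0 0 0 0 0 -6 0; 0 0 0 0 0 -8 0;0 0 0 0 0 -8 0; 0 0 0 0 0 -8 0' 30
python3 - <<'E'
from h import *
a=robot.get_image("side")[180:270,210:300]
b=robot.get_image("top")[270:330,200:330]
c=np.zeros((360,800,3),np.uint8);c[:,:360]=cv2.resize(a,(360,360),interpolation=2);c[:200,365:798]=cv2.resize(b,(433,200),interpolation=2)
cv2.imwrite("pics/c3.png",c)
E
```

```text
t: 6.32
tcp_pos: [0.3957, 0.348, 0.0863]
ee_rot: [[-0.19, 0.982, -0.0], [0.982, 0.19, -0.0], [-0.0, -0.0, -1.0]]
force: [0.0, -1.0, -0.6]
width: 0.0187
finger_force: 29.1
```

View pics/c3.png

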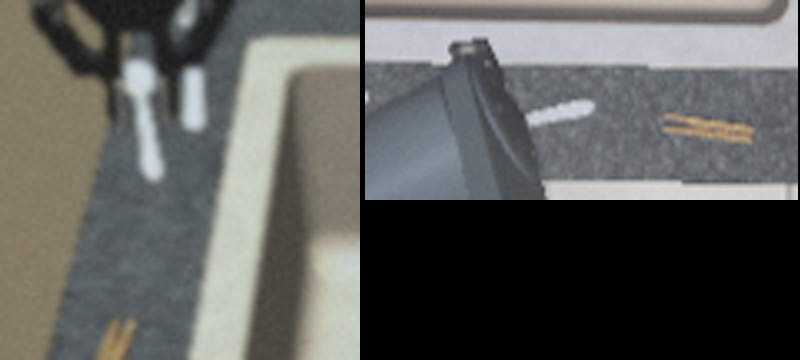

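The spoon is in the gripper, lifted and level. Checking the offset and planning the placing.

Run:
```python
from h import *
print(w("top",268.8,301.5,.088))
plan([.540,.0255,.09],-1.7)
plan([.540,.0255,.09],178.3)
```

```text
[0.4083 0.2829 0.088 ]
t 6.42 tcp [0.3954 0.3479 0.0856] yaw 100.94 w 0.018817418229696493 -> rz -77.36 shift [-34.39   8.07  -0.43] q6 0.31824064912120453
t 6.42 tcp [0.3954 0.3479 0.0856] yaw 100.94 w 0.018817418229696493 -> rz -77.36 shift [-34.39   8.07  -0.43] q6 0.31824064912120453
```

```bash
python3 -m crank '0 0 -8.5 -3.8 0.9 -1 0; 0 0 -17 -7.6 1.8 -1 0; 0 0 -25.5 -11.4 2.7 -1 0; 0 0 -34 -15.2 3.6 -1 0; 0 0 -42.5 -19 4.5 -1 0; 0 0 -51 -22.8 5.4 -1 0; 0 0 -60 -26.6 6.3 -1 0; 0 0 -69 -30.5 7.2 -1 0; 0 0 -77.4 -34.4 8.1 -1 0; 0 0 -77.4 -34.4 8.1 -1 0; 0 0 -77.4 -34.4 8.1 -1 0; 0 0 -77.4 -34.4 8.1 -1 0'
python3 - <<'E'
from h import *
plan([.540,.0255,.0125],178.3)
a=robot.get_image("top")[190:310,340:460]; b=robot.get_image("side")[260:390,220:350]
c=np.zeros((400,804,3),np.uint8);c[:,:400]=cv2.resize(a,(400,400),interpolation=2);c[:,404:]=cv2.resize(b,(400,400),interpolation=2)
cv2.imwrite("pics/c4.png",c[:,:800])
E
```

```text
t: 7.92
tcp_pos: [0.5397, 0.0269, 0.0958]
ee_rot: [[-1.0, 0.028, -0.002], [0.028, 1.0, 0.0], [0.002, 0.0, -1.0]]
force: [-0.4, 0.2, -0.1]
width: 0.0187
finger_force: 29.1
t 7.92 tcp [0.5397 0.0269 0.0958] yaw 178.38 w 0.018735247647229846 -> rz 0.08 shift [-0.05 -0.15  8.33] q6 -1.6998047478787464
```

View pics/c4.png

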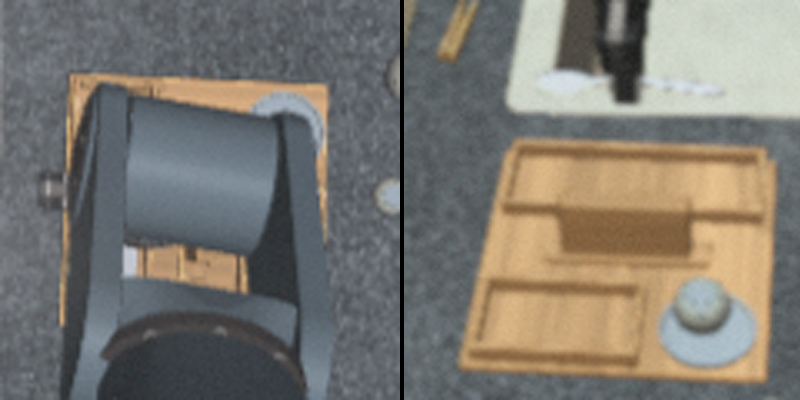

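The spoon is level above the trough, in line with it and centred along it in the side view. I'll lower it.

```bash
python3 -m crank '0 0 0 0 -0.15 2.5 0; 0 0 0 0 -0.15 5 0; 0 0 0 0 -0.15 6.5 0; 0 0 0 0 -0.15 7.4 0; 0 0 0 0 -0.15 8 0; 0 0 0 0 -0.15 8.2 0; 0 0 0 0 -0.15 8.2 0; 0 0 0 0 -0.15 8.2 0'
```

```text
t: 9.02
tcp_pos: [0.5411, 0.0243, 0.0148]
ee_rot: [[-1.0, 0.029, 0.001], [0.029, 1.0, -0.0], [-0.001, -0.0, -1.0]]
force: [0.0, -0.4, -0.2]
width: 0.0189
finger_force: 29.1
```

```bash
python3 -m crank '0 0 0 0 0.1 0.2 0; 0 0 0 0 0.1 0.3 0; 0 0 0 0 0.1 0.3 0; 0 0 0 0 0.1 0.3 2.3; 0 0 0 0 0.1 0.3 2.3; 0 0 0 0 0.1 0.3 2.3; 0 0 0 0 0.1 -1 2.3; 0 0 0 0 0.1 -3 2.3; 0 0 0 0 0.1 -6 2.5; 0 0 0 0 0.1 -9 3; 0 0 0 0 0.1 -9 3; 0 0 0 0 0.1 -9 3'
python3 - <<'E'
from h import *
plan([.3853,.2022,.09],83.8)
cv2.imwrite("pics/side2.png",robot.get_image("side"))
im=cv2.imread("pics/side2.png")
m=(im[300:345,240:345].min(2)>135).astype(np.uint8)
n,l,st,c=cv2.connectedComponentsWithStats(m);print(st[1:][st[1:,4]>5]+[240,300,0,0,0])
for p in([.538-.067,.0275,.012],[.538+.067,.0235,.012]):print(px("side",p))
for t in("teaspoon","tea_ball","tea_tray"): print(t,[(np.round(b["rect"]).tolist(),b["p"]) for b in robot.boxes_of("side",t)])
E
```

```text
t: 10.52
tcp_pos: [0.5404, 0.0254, 0.1044]
ee_rot: [[-1.0, 0.029, -0.0], [0.029, 1.0, 0.0], [0.0, 0.0, -1.0]]
force: [0.0, 0.2, -0.6]
width: 0.0303
finger_force: 0.0
t 10.53 tcp [0.5404 0.0254 0.1044] yaw 178.34 w 0.030322272880909638 -> rz -85.46 shift [16.02 17.22  1.44] q6 -1.7014477450308805
[[262 312  66  15 461]
 [315 333  19  12 114]]
[263.5853 317.2103]
[323.6991 319.3963]
teaspoon [([266.0, 312.0, 58.0, 8.0], 0.61)]
tea_ball [([305.0, 349.0, 24.0, 21.0], 0.77), ([327.0, 390.0, 28.0, 30.0], 0.69), ([283.0, 391.0, 16.0, 13.0], 0.49)]
tea_tray [([239.0, 305.0, 101.0, 78.0], 0.71)]
```

The spoon lies in the trough: its box spans columns 266–324 against 264–324 predicted. Next, the peg.

```bash
python3 -m crank '0 0 9 1.5 1.6 0 3; 0 0 18.5 3 3.2 0 3; 0 0 28 4.6 4.9 0 3; 0 0 37.5 6.2 6.6 0 3; 0 0 47 7.8 8.4 0.3 3; 0 0 56.5 9.5 10.2 0.6 3; 0 0 66 11.2 12 0.9 3; 0 0 75.5 12.9 13.8 1.2 3; 0 0 85 14.6 15.6 1.4 3; 0 0 94.5 16 17.2 1.4 3; 0 0 94.5 16 17.2 1.4 3; 0 0 94.5 16 17.2 1.4 3; 0 0 94.5 16 17.2 1.4 3'
python3 - <<'E'
from h import *
plan([.3853,.2022,.004],83.8)
E
```

```text
t: 12.35
tcp_pos: [0.3868, 0.2014, 0.0902]
ee_rot: [[0.107, 0.994, 0.001], [0.994, -0.107, 0.0], [0.0, 0.001, -1.0]]
force: [0.8, -0.7, -0.5]
width: 0.0302
finger_force: 0.0
t 12.35 tcp [0.3868 0.2014 0.0902] yaw 83.85 w 0.030187804616947787 -> rz 0.05 shift [ 0.06 -0.16  8.62] q6 0.3302571594557462
```

```bash
python3 -m crank '0 0 0 0.1 -0.1 3 3; 0 0 0 0.1 -0.1 5.5 3; 0 0 0 0.1 -0.1 7.5 3; 0 0 0 0.1 -0.1 8.5 3; 0 0 0 0.1 -0.1 8.5 3; 0 0 0 0.1 -0.1 8.5 0; 0 0 0 0.1 -0.1 8.5 0; 0 0 0 0.1 -0.1 8.5 0; 0 0 0 0.1 -0.1 8.5 0; 0 0 0 0.1 -0.1 8.5 0'
```

```text
t: 13.6
tcp_pos: [0.3854, 0.2031, 0.0058]
ee_rot: [[0.107, 0.994, 0.001], [0.994, -0.107, 0.0], [0.0, 0.001, -1.0]]
force: [-0.0, 0.4, 6.4]
width: 0.0136
finger_force: 32.1
```

```bash
python3 -m crank '0 0 0 0 0 -1 0; 0 0 0 0 0 -3 0; 0 0 0 0 0 -6 0; 0 0 0 0 0 -9 0; 0 0 0 0 0 -11 0; 0 0 0 0 0 -11 0; 0 0 0 0 0 -11 0'
python3 - <<'E'
from h import *
plan([.497,-.1133,.115],178.3)
print([(b["rect"],b["p"]) for n in ("side",) if robot.get_image(n) is not None for b in robot.boxes_of(n,"peg")])
print(px("side",[.3892,.238,.117]),px("side",[.3815,.168,.117]))
E
```

```text
t: 14.48
tcp_pos: [0.3845, 0.2029, 0.115]
ee_rot: [[0.107, 0.994, -0.001], [0.994, -0.107, -0.0], [-0.0, -0.001, -1.0]]
force: [-0.1, 0.3, 0.8]
width: 0.0139
finger_force: 31.4
t 14.47 tcp [0.3845 0.2029 0.115 ] yaw 83.84 w 0.013910856806228354 -> rz 85.54 shift [-30.23  14.58  -0.  ] q6 0.33493986272254267
[([223.7, 230.2, 11.8, 11.0], 0.67)]
[236.341  224.6877] [228.6658 241.6062]
```

```bash
python3 -m crank '0 0 8 -2 1 0 0; 0 0 17 -5 2.4 0 0; 0 0 26 -8.5 4 0 0; 0 0 35 -12 5.8 0 0; 0 0 44 -15.5 7.6 0 0; 0 0 53 -19 9.4 0 0; 0 0 62 -22.5 11 0 0; 0 0 71 -25.5 12.4 0 0; 0 0 80 -28.5 13.8 0 0; 0 0 85.5 -30.2 14.6 0 0; 0 0 85.5 -30.2 14.6 0 0; 0 0 85.5 -30.2 14.6 0 0; 0 0 85.5 -30.2 14.6 0 0'
python3 - <<'E'
from h import *
plan([.497,-.1133,.0145],178.3)
a=robot.get_image("side")[260:390,220:350]
cv2.imwrite("pics/c5.png",cv2.resize(a,(520,520),interpolation=2))
E
```

```text
t: 16.2
tcp_pos: [0.4969, -0.1117, 0.115]
ee_rot: [[1.0, -0.027, -0.001], [-0.027, -1.0, 0.001], [-0.001, -0.001, -1.0]]
force: [-0.7, -0.6, 0.1]
width: 0.0138
finger_force: 31.4
t 16.2 tcp [ 0.4969 -0.1117  0.115 ] yaw -1.56 w 0.013817235849935024 -> rz 0.14 shift [ 0.02  0.16 10.05] q6 1.1569983582429046
```

View pics/c5.png

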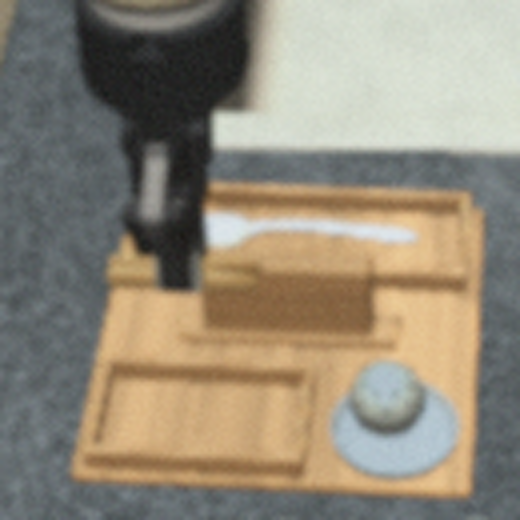

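The peg is level in the gripper, the spoon is lying in the trough and the ball is in its dish. I'll lower the peg into the short box.

```bash
python3 -m crank '0 0 0 0 0.15 3 0; 0 0 0 0 0.15 6 0; 0 0 0 0 0.15 8 0; 0 0 0 0 0.15 9.2 0; 0 0 0 0 0.15 9.8 0; 0 0 0 0 0.15 10.05 0; 0 0 0 0 0.15 10.05 0; 0 0 0 0 0.15 10.05 0'
```

```text
t: 17.25
tcp_pos: [0.498, -0.1146, 0.0153]
ee_rot: [[1.0, -0.029, 0.001], [-0.029, -1.0, -0.001], [0.001, 0.0, -1.0]]
force: [-0.2, -0.6, -0.3]
width: 0.0138
finger_force: 31.4
```

```bash
python3 -m crank '0 0 0 0 -0.1 0.1 0; 0 0 0 0 -0.1 0.15 0; 0 0 0 0 -0.1 0.15 2; 0 0 0 0 -0.1 0.15 2; 0 0 0 0 -0.1 0.15 2; 0 0 0 0 -0.1 -1 2; 0 0 0 0 -0.1 -3 2; 0 0 0 0 -0.1 -6 3; 0 0 0 0 -0.1 -9.5 3; 0 0 0 0 -0.1 -9.5 3; 0 0 0 0 -0.1 -9.5 3'
python3 - <<'E'
from h import *
im=robot.get_image("side"); cv2.imwrite("pics/c6.png",cv2.resize(im[285:390,225:350],(750,630),interpolation=2)[:600])
for t in("tea_ball","tea_tray","peg","teaspoon"): print(t,[(np.round(b["rect"]).tolist(),b["p"]) for b in robot.boxes_of("side",t)][:3])
plan([.5385,-.0445,.115],-1.5)
E
```

```text
t: 18.62
tcp_pos: [0.4974, -0.1133, 0.1099]
ee_rot: [[1.0, -0.029, -0.0], [-0.029, -1.0, 0.0], [-0.0, -0.0, -1.0]]
force: [0.4, -0.6, -0.6]
width: 0.0301
finger_force: 0.0
tea_ball [([326.0, 389.0, 28.0, 28.0], 0.91), ([307.0, 350.0, 21.0, 17.0], 0.78), ([285.0, 387.0, 12.0, 16.0], 0.67)]
tea_tray [([237.0, 306.0, 103.0, 77.0], 0.86)]
peg [([253.0, 361.0, 34.0, 7.0], 0.5)]
teaspoon [([241.0, 306.0, 99.0, 78.0], 0.75), ([273.0, 313.0, 49.0, 8.0], 0.74)]
t 18.88 tcp [ 0.4971 -0.1132  0.1089] yaw -1.67 w 0.030289032792299296 -> rz -0.17 shift [ 3.94 -6.99 -0.61] q6 1.1566128032953373
```

View pics/c6.png

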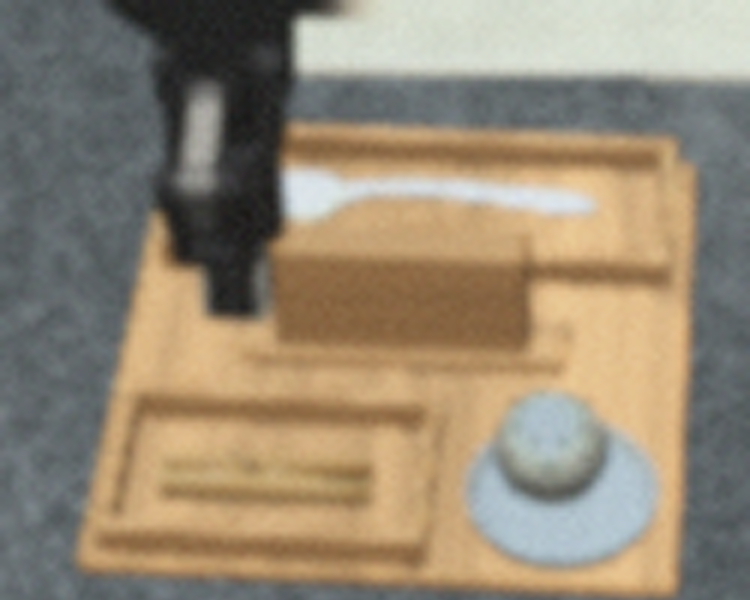

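The peg is flat in the short box, the spoon in the trough and the ball in its dish. Now the grip.

```bash
python3 -m crank '0 0 0 1 -1.8 -0.6 3.6; 0 0 0 2.2 -3.9 -0.6 3.6; 0 0 0 3.3 -5.8 -0.6 3.6; 0 0 0 3.95 -7 -0.6 3.6; 0 0 0 3.95 -7 -0.6 3.6; 0 0 0 3.95 -7 -0.6 3.6; 0 0 0 3.95 -7 -0.6 3.6'
python3 - <<'E'
from h import *
plan([.5385,-.0445,.028],-1.5)
E
```

```text
t: 19.75
tcp_pos: [0.5388, -0.0452, 0.1157]
ee_rot: [[1.0, -0.03, -0.001], [-0.03, -1.0, -0.0], [-0.001, 0.0, -1.0]]
force: [0.1, 0.2, -0.5]
width: 0.0362
finger_force: 0.0
t 19.75 tcp [ 0.5388 -0.0452  0.1157] yaw -1.71 w 0.0362018732132492 -> rz -0.21 shift [-0.03 -0.07  8.77] q6 1.3104779109974656
```

```bash
python3 -m crank '0 0 0 0 -0.1 2 3.6; 0 0 0 0 -0.1 4 3.6; 0 0 0 0 -0.1 6 3.6; 0 0 0 0 -0.1 7.5 3.6; 0 0 0 0 -0.1 8.5 3.6; 0 0 0 0 -0.1 8.8 3.6; 0 0 0 0 -0.1 8.8 3.6; 0 0 0 0 -0.1 8.8 3.6'
python3 -m crank '0 0 0 0 0 0 2.4; 0 0 0 0 0 0 2; 0 0 0 0 0 0 1.7; 0 0 0 0 0 0 0; 0 0 0 0 0 0 0; 0 0 0 0 0 0 0; 0 0 0 0 0 0 0; 0 0 0 0 0 0 0' 80
```

```text
t: 20.75
tcp_pos: [0.5397, -0.0437, 0.0283]
ee_rot: [[1.0, -0.029, 0.001], [-0.029, -1.0, -0.0], [0.001, 0.0, -1.0]]
force: [0.6, 0.3, -0.5]
width: 0.0363
finger_force: 0.0
t: 21.75
tcp_pos: [0.5395, -0.0441, 0.0283]
ee_rot: [[1.0, -0.029, 0.001], [-0.029, -1.0, -0.001], [0.001, 0.001, -1.0]]
force: [-1.5, -4.2, 5.8]
width: 0.0149
finger_force: 78.8
```

The plate is gripped. I'll lift slowly and check.

```bash
python3 -m crank '0 0 0 0 0 -0.1 0; 0 0 0 0 0 -0.3 0; 0 0 0 0 0 -0.6 0; 0 0 0 0 0 -1.1 0; 0 0 0 0 0 -1.8 0; 0 0 0 0 0 -2.6 0; 0 0 0 0 0 -3.5 0; 0 0 0 0 0 -4.5 0; 0 0 0 0 0 -5.5 0; 0 0 0 0 0 -6.5 0; 0 0 0 0 0 -7.5 0; 0 0 0 0 0 -8.5 0; 0 0 0 0 0 -9.3 0; 0 0 0 0 0 -9.8 0; 0 0 0 0 0 -10 0; 0 0 0 0 0 -10 0; 0 0 0 0 0 -10 0; 0 0 0 0 0 -10 0'
python3 - <<'E'
from h import *
plan([.57,.33,.14],28)
im=robot.get_image("side"); cv2.imwrite("pics/c7.png",cv2.resize(im[200:350,215:365],(600,600),interpolation=2))
E
```

```text
t: 24.0
tcp_pos: [0.5391, -0.0435, 0.1275]
ee_rot: [[1.0, -0.029, -0.001], [-0.029, -1.0, 0.0], [-0.001, -0.0, -1.0]]
force: [-0.0, -0.2, -6.4]
width: 0.0152
finger_force: 78.0
t 24.0 tcp [ 0.5391 -0.0435  0.1275] yaw -1.66 w 0.015161368517525956 -> rz -29.66 shift [  2.01 -37.43  -1.24] q6 1.312501726056573
```

View pics/c7.png

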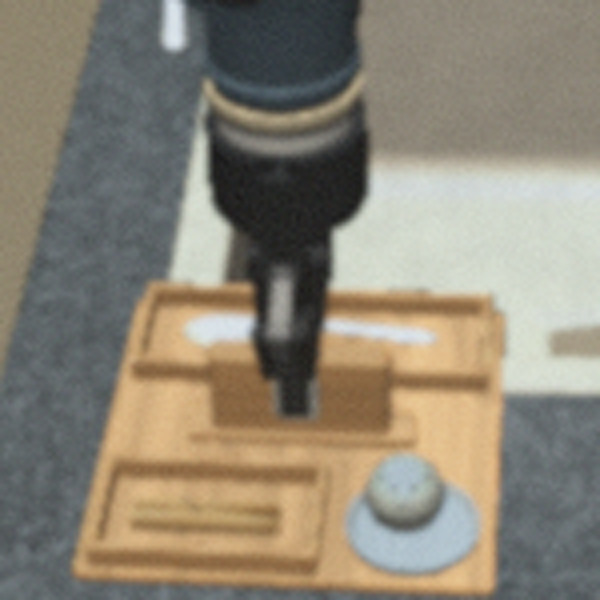

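The tray is lifted and level, with the ball, peg and spoon in place. I'll carry it smoothly to the sink.

```bash
python3 -m crank '0 0 0 0 -0.06 0 0; 0 0 0 0.03 -0.43 0 0; 0 0 0 0.1 -1.33 0 0; 0 0 0 0.23 -2.87 0 0; 0 0 0 0.4 -5.05 0 0; 0 0 0 0.63 -7.85 0 0; 0 0 0 0.9 -11.1 0 0; 0 0 0 1.2 -14.8 0 0; 0 0 0 1.5 -18.7 0 0; 0 0 0 1.8 -22.6 0 0; 0 0 0 2.1 -26.3 0 0; 0 0 0 2.37 -29.55 0 0; 0 0 0 2.6 -32.35 0 0; 0 0 0 2.77 -34.5 0 0; 0 0 0 2.9 -36.1 0 0; 0 0 0 2.97 -37 0 0; 0 0 0 3 -37.35 0 0; 0 0 0 3 -37.4 0 0; 0 0 0 3 -37.4 0 0; 0 0 0 3 -37.4 0 0'
python3 -m crank '0 0 0 0 0 0 0; 0 0 0 0 0 0 0; 0 0 0 0 0 0 0; 0 0 0 0 0 0 0'
python3 - <<'E'
from h import *
im=robot.get_image("side"); cv2.imwrite("pics/c8.png",cv2.resize(im[120:300,210:390],(600,600),interpolation=2))
s=robot.read_state(); print(s["tcp_pos"],s["force"],s["finger_force"],s["qpos"][5])
E
```

```text
t: 26.55
tcp_pos: [0.5801, 0.3287, 0.1278]
ee_rot: [[1.0, -0.03, -0.0], [-0.03, -1.0, -0.0], [-0.0, 0.0, -1.0]]
force: [0.2, 0.3, -5.2]
width: 0.0148
finger_force: 78.2
t: 27.05
tcp_pos: [0.5801, 0.3294, 0.1278]
ee_rot: [[1.0, -0.029, -0.0], [-0.029, -1.0, -0.0], [-0.0, 0.0, -1.0]]
force: [-0.2, -1.1, -5.3]
width: 0.0148
finger_force: 78.2
[0.5801 0.3294 0.1278] [-0.394  -0.3195 -5.1925] 78.18150043487549 1.9490391937655376
```

View pics/c8.png

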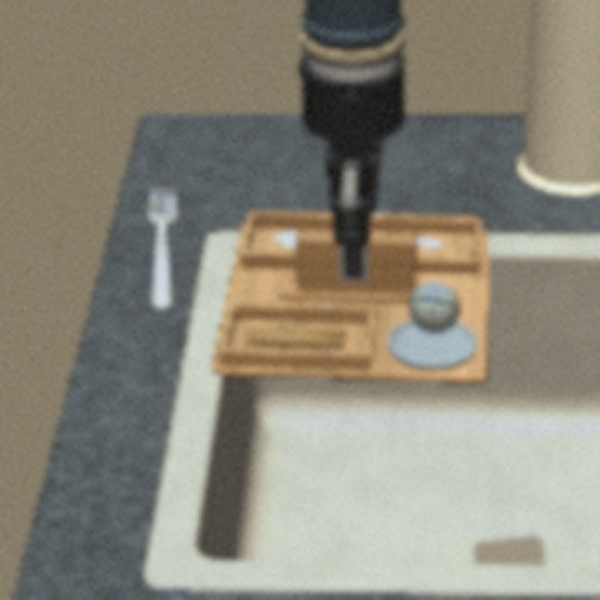

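The picture shows the tray level over the front of the sink, ball in its dish (435,305 in the crop), and spoon and peg in their places. Handing in.

```bash
python3 -c "
from plant import robot
print(robot.sign_off())"
```

```text
the job is handed in; nothing more can be done
None
```

I handed the job in with the loaded tray held level about 0.1 m above the front half of the sink: spoon in the trough, peg in the short box, ball in its dish, no verdict shown. I viewed 13 pictures, over the limit of 10.

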